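Press a sample vial home in the photometer well and hold it for the reading

TASK

Take the sample vial that stands by itself on the bench (leave the two in the rack and the other things alone), put it upright into the well of the photometer and press it gently down against the sprung ejector pin until its base is hard on the seat of the well. The pin would push it up again, so hold it pressed home: the program finishes while the gripper still holds the vial down.

Things in the scene. Friction and masses are not known exactly. Their poses are not given: they have to be found in the camera images.
- vial: The vial to read: a capped round glass sample vial standing by itself on the bench, outside the rack; 20 mm across, 54 mm tall, about 18 g, the screw cap (18 mm across) forms its top 11 mm. Origin at the centre of its underside, z up along its axis.
- reader: The photometer: a low white housing fixed to the bench, 100 mm (its x) by 170 mm (its y) by 40 mm high, with a grey block standing up to 55 mm near its +y end, 56 mm by 58 mm, which has the round well in its top, open upward, and a flat display and keys towards its -y end. Origin at the centre of its underside; it stands level, turned about z only.
- well_mouth (a point): Centre of the well's mouth, in the grey block's top face, 55 mm above the bench. The round well is vertical, 23 mm across with a 2 mm chamfer at the mouth, and 26 mm deep.
- well_seat (a point): Centre of the well's flat floor, the hard stop for the vial's base: 26 mm below the mouth, 29 mm above the bench. A vial pressed home has its origin at this point and stands 28 mm out of the block. Glass and seat are rigid: the push rises steeply once home, and more than 45 N is rough.
- ejector (a joint): Travel in m of the sprung steel ejector pin, 10 mm across, in the middle of the well's floor: 0 at rest, its top 12 mm above the seat; grows as it is pressed down, about 0.012 when the vial is home. It pushes up with about 3 N at rest and 8 N when the vial is home; the vial's own weight does not press it, and there is no catch: it lifts the vial when let go.
- rack: White vial rack fixed to the bench, 40 mm (its x) by 140 mm (its y) by 30 mm high, with four holes in a row 34 mm apart; two hold vials, two are empty. They have no spring. Origin at the centre of its underside. To be left alone.
- rack_vial_a: A vial of the same kind, in the hole at the -y end of the rack; to be left alone. Origin at the centre of its underside.
- rack_vial_b: A vial of the same kind, in the third hole of the rack from its -y end; to be left alone. Origin at the centre of its underside.
- flask: A loose conical flask, 50 mm across, 76 mm tall, standing on the bench behind the work; to be left alone. Origin at the centre of its underside.
- beaker_50: A loose small glass beaker, 45 mm across, 58 mm tall, standing on the bench behind the work; to be left alone. Origin at the centre of its underside.
Not all that is in view belongs to the job. Leave any orange or turquoise look-alike of the vial alone.

How it is judged:
By the outcome, as a careful person would: the job done as asked, in the order asked, and still so for the second after the job is handed in, while the arm keeps its last pose, push and grip.
It also fails if it takes over 35 s, if anything falls off the work surface, if the arm or the gripper's body presses on something with over 40 N, if the wrist force passes 120 N, or if a joint passes its speed limit or range.

ROBOT

A 6-joint arm with a two-finger parallel gripper is mounted at the origin on a cart in front of the work surface, level with it; the furniture and walls round the work are solid. World frame = base frame: x ahead of the robot, y to its left, z up, the work surface at z = 0. Lengths are in m, angles in rad, forces in N, time in s.
With the tool pointing down it reaches from about 0.35 to 0.975 m from the base axis. Payload 7.1 kg.
Tool frame: the origin (TCP) lies midway between the tips of the shut fingers; the grasp point (between the pads) lies 19 mm behind it; z points along the fingers, x is the direction in which the jaws open and shut, and the axes are right-handed (so a half turn about z gives the same grasp; the last joint's range is limited). The gripper opens to 88 mm and grips with 3 to 60 N. Pads are 20 mm wide; open, the fingers measure 115 mm over their backs; the gripper's body (75 mm by 178 mm) begins 61 mm behind the grasp point.
Start: joints at [-1.363, 0.423, 1.63, -0, 1.089, -0.019], TCP at [0.141, -0.609, 0.223] pointing down, gripper open.
Joint ranges: [-3, 3], [-0.9, 2.11], [0.09, 2.58], [-1.31, 4.45], [0.11, 2.69], [-2.54, 2.54]. Speed limits (rad/s): [2.39, 2.39, 3.01, 3.14, 3.14, 3.14].

INTERFACE

Orientations are given as a unit quaternion [w, x, y, z].
In Python, from station import move_pose, movel, movej, command_gripper, wait, inverse_kinematics, read_camera, camera_info, MotionError, job_done, get_time, get_joint_pos, get_qvel, get_effort, get_tcp_pos, get_ee_rot, get_ft_force, get_ft_torque, get_grip_width gives the robot as it stands. Calls block until the motion is done:
- move_pose(position, orientation): joint-space move of the TCP to a pose.
- movel(position, frame=None, v=0.15, until_force=None): straight line of the TCP; frame=None keeps the orientation; v is the mean speed in m/s. With until_force (N) it stops when the force on the tool has changed by that much, and returns True; else False.
- movej(angles): joint-space move.
- command_gripper(opening): opening from 0.0 (shut) to 1.0 (fully open); the grip force is fixed at half the most; returns when the fingers have stopped.
- wait(seconds).
- inverse_kinematics(position, orientation): joint angles nearest the present ones, or None.
- read_camera(name): name is "side" or "top"; returns the picture (420x560x3 uint8, red, green, blue); there is no depth.
- camera_info(name): a dict with "intrinsics" (3x3 intrinsics, pixels), "dist" ([k1, k2, p1, p2, k3] as OpenCV has them; the pictures are not rectified), "T" (4x4, takes a point from camera to world coordinates). Camera axes: x right, y up, looking along -z (the intrinsics and any distortion apply to the point x, -y, -z); pixel columns grow to the right and rows downward; lengths in m; the calibration is good to about 2 mm. A picture is of the moment at which its call begins. camera_info takes no time and is no camera call.
A pose or a line that the arm cannot do raises MotionError and nothing moves.
- job_done(): hands the job in, once; it reports no verdict.
Readings, each from a call of its own:
- get_time(): time.
- get_joint_pos(): joint angles.
- get_qvel(): joint speeds.
- get_effort(): joint torques, N m.
- get_tcp_pos(): TCP position.
- get_ee_rot(): TCP orientation.
- get_ft_force(): force on the tool from outside, world axes, zero at the start.
- get_ft_torque(): the same for the moment, N m.
- get_grip_width(): opening from 0.0 (shut) to 1.0 (fully open).
Only numpy, scipy, OpenCV 4.12 (cv2) and the standard library are available. Lean on these libraries where they do the work, as an engineer would, in place of code of your own. Each camera call takes 0.05 s, during which the arm holds its last target.

## Working session

There is one attempt and no reset: what is moved stays moved. The work goes in short steps, each a Python script; the robot and the scene stay as the last script left them, time stands still between calls to the robot, and variables do not carry over. Pictures are saved under pics/ and viewed, and the job is handed in when it is done.

```bash
mkdir -p pics; ls; python3 - <<'E'
from station import *
import cv2,numpy as np
for n in("side","top"):
    im=read_camera(n); cv2.imwrite(f"pics/{n}0.png",cv2.cvtColor(im,cv2.COLOR_RGB2BGR))
    c=camera_info(n); print(n,c["intrinsics"],c["dist"],np.round(c["T"],4))
print(get_time(),get_ee_rot())
E
```

```text
pics
side [[461.38382123   0.         284.99771995]
 [  0.         461.38382123 211.30161311]
 [  0.           0.           1.        ]] [-0.03287367  0.          0.          0.          0.        ] [[-9.9950e-01  1.4000e-02 -2.7200e-02  5.0900e-01]
 [-3.0500e-02 -4.3550e-01  8.9970e-01  1.0814e+00]
 [ 8.0000e-04  9.0010e-01  4.3570e-01  5.3120e-01]
 [ 0.0000e+00  0.0000e+00  0.0000e+00  1.0000e+00]]
top [[458.20366268   0.         273.82218882]
 [  0.         458.20366268 215.3308053 ]
 [  0.           0.           1.        ]] [-0.09374319  0.          0.          0.          0.        ] [[ 0.0258  0.9927 -0.1177  0.4027]
 [-0.9996  0.0267  0.006   0.1294]
 [ 0.0091  0.1175  0.993   1.0539]
 [ 0.      0.      0.      1.    ]]
0.1 [-4.43736839e-04  7.82580136e-01 -6.22549477e-01 -5.31279106e-04]
```

View pics/side0.png

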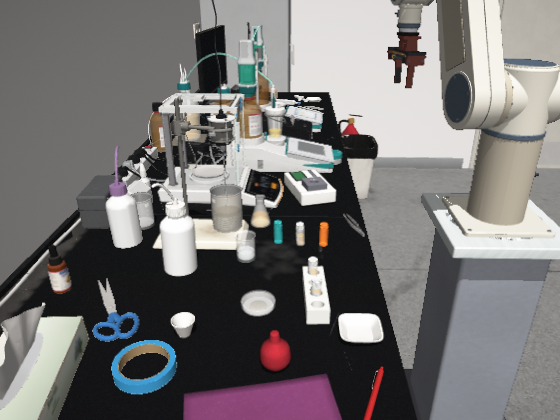

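View pics/top0.png

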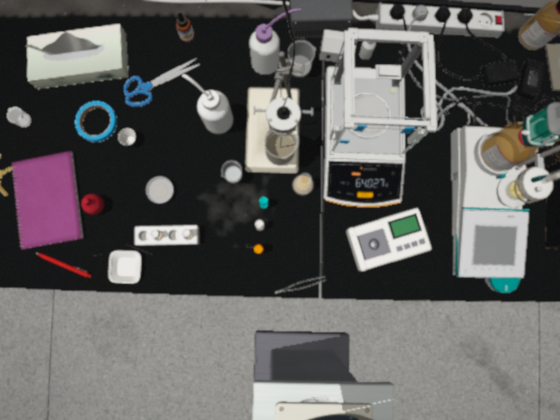

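Candidates for the vial:
- Turquoise piece: side (278,231), top (264,202). A look-alike.
- White-capped clear vial: side (300,233), top (260,225).
- Orange piece: side (323,234), top (258,249). A look-alike.
- Two rack vials: side (313,265) and (317,288).

I choose the white-capped one at side (300,233) and will check it in a close crop.

```bash
python3 - <<'E'
import cv2,numpy as np
s=cv2.imread("pics/side0.png");t=cv2.imread("pics/top0.png")
a=cv2.resize(s[205:265,240:340],None,fx=4,fy=4,interpolation=cv2.INTER_NEAREST)
b=cv2.resize(t[190:260,230:290],None,fx=5,fy=5,interpolation=cv2.INTER_NEAREST)
o=np.zeros((360,720,3),np.uint8);o[:240,:400]=a;o[:350,410:710]=b
cv2.imwrite("pics/c1.png",o)
a=cv2.resize(s[160:215,275:345],None,fx=5,fy=5,interpolation=cv2.INTER_NEAREST)
b=cv2.resize(t[200:280,340:440],None,fx=4,fy=4,interpolation=cv2.INTER_NEAREST)
o=np.zeros((330,780,3),np.uint8);o[:275,:350]=a;o[:320,360:760]=b
cv2.imwrite("pics/c2.png",o)
E
```

```text
(no output)
```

View pics/c1.png

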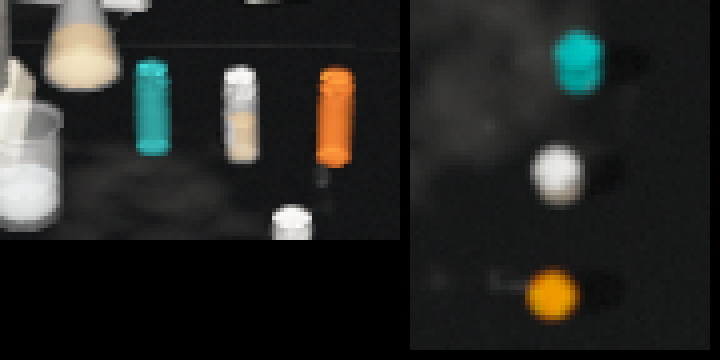

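View pics/c2.png

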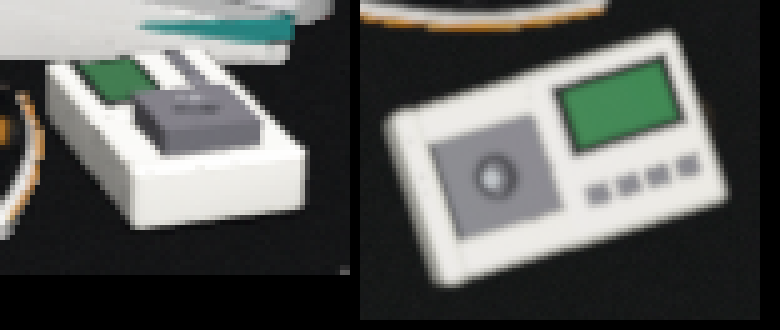

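The crop confirms it: a white cap over a clear body with beige contents, between the turquoise and orange solids. The reader's grey block shows the well at about top (374,244). Next I measure both in each view.

```bash
cat > h.py <<'E'
import cv2,numpy as np
from station import *
def ray(n,uv):
    c=camera_info(n)
    p=cv2.undistortPoints(np.array([[uv]],float),np.array(c["intrinsics"]),np.array(c["dist"]))[0,0]
    T=np.array(c["T"]); return T[:3,3],T[:3,:3]@np.array([p[0],-p[1],-1.])
def onz(n,uv,z):
    o,d=ray(n,uv); return o+d*(z-o[2])/d[2]
def tri(a,b):
    (o1,d1),(o2,d2)=ray("side",a),ray("top",b)
    A=np.stack([d1,-d2],1);s=np.linalg.lstsq(A,o2-o1,rcond=None)[0]
    p,q=o1+s[0]*d1,o2+s[1]*d2
    return (p+q)/2,np.linalg.norm(p-q)
def proj(n,P):
    c=camera_info(n);T=np.array(c["T"]);x=T[:3,:3].T@(np.array(P)-T[:3,3])
    q=np.array([[[x[0],-x[1],-x[2]]]])
    return cv2.projectPoints(q,np.zeros(3),np.zeros(3),np.array(c["intrinsics"]),np.array(c["dist"]))[0][0,0]
E
python3 - <<'E'
from h import *
np.set_printoptions(precision=4,suppress=True)
s=cv2.imread("pics/side0.png");t=cv2.imread("pics/top0.png")
def cen(im,x0,y0,x1,y1,f):
    h=cv2.cvtColor(im,cv2.COLOR_BGR2HSV)[y0:y1,x0:x1].astype(int); m=f(h).astype(np.uint8)
    n,l,st,ce=cv2.connectedComponentsWithStats(m); k=1+np.argmax(st[1:,4])
    return ce[k]+[x0,y0],st[k]+[x0,y0,0,0,0],(l==k).astype(np.uint8)
ct,st,_=cen(t,245,212,275,240,lambda h:(h[...,2]>90)); print("top vial blob",ct,st)
ct2,st2,_=cen(t,245,212,275,240,lambda h:(h[...,2]>170)); print("top cap",ct2,st2)
cs,ss,_=cen(s,290,215,312,250,lambda h:(h[...,2]>90)); print("side blob",cs,ss)
cc=( ss[0]+ss[2]/2-.5)
print("base from side",onz("side",(cc,ss[1]+ss[3]-1),0), "front base point")
print("cap top ctr side",onz("side",(cc,ss[1]+1.7),.054))
print("cap top ctr top",onz("top",ct2,.054))
# block
cg,sg,m=cen(t,345,220,395,265,lambda h:(h[...,2]<190)&(h[...,2]>100))
mm=np.zeros((60,60),np.uint8)
cts,_=cv2.findContours(m,cv2.RETR_EXTERNAL,cv2.CHAIN_APPROX_NONE); c=max(cts,key=cv2.contourArea)
r=cv2.minAreaRect(c); print("block",np.array(r[0])+[345,220],r[1],r[2])
bx=cv2.boxPoints(r)+[345,220]; B=np.array([onz("top",p,.055) for p in bx]);print(B,np.linalg.norm(np.diff(B,axis=0),axis=1),"ctr",B.mean(0))
cw,sw,_=cen(t,360,232,388,258,lambda h:(h[...,2]<112)); print("well dark",cw,sw,onz("top",cw,.055))
print(onz("top",(sw[0]+sw[2]/2-.5,sw[1]+sw[3]/2-.5),.055))
# side well
P=onz("top",cw,.055);print("proj to side",proj("side",P))
print(cv2.cvtColor(s,cv2.COLOR_BGR2GRAY)[174:192,302:328])
print(cv2.cvtColor(t,cv2.COLOR_BGR2GRAY)[236:254,364:384])
E
```

```text
top vial blob [259.0326 224.3043] [254 219  10  12  92]
top cap [258.6735 223.5714] [255 220   8   8  49]
side blob [299.798  233.4444] [296 221   9  25 198]
base from side [0.5023 0.161  0.    ] front base point
cap top ctr side [0.5031 0.1541 0.054 ]
cap top ctr top [0.5022 0.156  0.054 ]
block [373.3973 243.9162] (25.51194953918457, 27.86463737487793) 72.89727020263672
[[ 0.4808 -0.0589  0.055 ]
 [ 0.5003 -0.118   0.055 ]
 [ 0.447  -0.1347  0.055 ]
 [ 0.4278 -0.0758  0.055 ]] [0.0623 0.0559 0.062 ] ctr [ 0.464  -0.0968  0.055 ]
well dark [374.6471 242.5882] [369 239  10  10  34] [ 0.4669 -0.0995  0.055 ]
[ 0.4648 -0.097   0.055 ]
proj to side [313.2852 180.3745]
[[ 95  70 108 221 248 250 250 250 229 138 112 124 135 217 247 250 251 232
  130  44  22  20  22  22  22  20]
 [102  91  62 149 233 249 250 250 250 224 137 133 135 130 216 247 248 249
  230 131  44  20  20  22  23  20]
 [103 104  90  65 150 237 249 248 247 238 184 139 145 137 158 209 226 226
  242 229 130  42  22  20  21  20]
 [106 107 107  97  78 203 237 216 198 198 198 168 131 132 132 131 132 132
  171 236 229 131  43  20
[... 2367 characters left out ...]
 133 140
  140 140]
 [141 141 142 140 131 110 112 148 173 173 153 125 106  87  97 121 136 140
  141 140]
 [142 142 141 142 137 123 107 113 131 139 135 120  99  94 111 129 138 141
  141 140]
 [141 142 141 141 140 134 121 108 105 110 117 109  98 109 125 136 140 141
  141 141]
 [141 142 141 142 142 140 135 125 116 113 112 110 113 125 134 140 141 140
  141 140]
 [141 142 142 142 141 142 141 136 133 131 129 129 132 137 140 140 141 141
  141 141]
 [140 142 141 141 142 141 141 141 140 139 139 139 139 140 141 141 141 140
  141 140]
 [137 141 141 141 141 141 142 141 141 140 141 140 141 140 141 141 141 140
  140 141]
 [134 141 142 142 142 141 141 141 142 141 141 141 141 140 141 140 141 141
  142 144]]
```

```bash
cat >> h.py <<'E'
QA=[0,.70711,-.70711,0];QB=[0,.70711,.70711,0]
def save(n,name):
    im=cv2.cvtColor(read_camera(n),cv2.COLOR_RGB2BGR);cv2.imwrite(f"pics/{name}.png",im);return im
E
python3 - <<'E'
from h import *
np.set_printoptions(precision=4,suppress=True)
W=onz("top",(373.8,243.9),.055);print("well top",W,"proj side",proj("side",W), "side ray",onz("side",(313.8,180.8),.055), tri((313.8,180.8),(373.8,243.9)))
for q in(QA,QB):
    for p in([.5026,.1545,.14],[.5026,.1545,.029],[W[0],W[1],.14]): print(q,p,inverse_kinematics(p,q))
move_pose([.5026,.1545,.13],QA)
print(get_time(),get_tcp_pos())
save("side","side1");save("top","top1")
E
python3 -c "
import cv2,numpy as np
s=cv2.imread('pics/side1.png');t=cv2.imread('pics/top1.png')
a=cv2.resize(s[130:260,230:360],None,fx=3,fy=3);b=cv2.resize(t[150:280,200:330],None,fx=3,fy=3)
cv2.imwrite('pics/c3.png',np.hstack([a,b]))"
```

```text
well top [ 0.464  -0.0976  0.055 ] proj side [314.3683 180.6434] side ray [ 0.4655 -0.0964  0.055 ] (array([ 0.4647, -0.0978,  0.0544]), np.float64(0.0015010771413714787))
[0, 0.70711, -0.70711, 0] [0.5026, 0.1545, 0.14] [ 0.2756  0.3963  1.908  -0.      0.8373  1.8464]
[0, 0.70711, -0.70711, 0] [0.5026, 0.1545, 0.029] [ 0.2756  0.588   1.9457 -0.      0.6079  1.8464]
[0, 0.70711, -0.70711, 0] [np.float64(0.4639517134095787), np.float64(-0.0976360120872812), 0.14] [-0.2325  0.3305  2.0177 -0.      0.7933  1.3383]
[0, 0.70711, 0.70711, 0] [0.5026, 0.1545, 0.14] [ 0.2756  0.3963  1.908  -0.      0.8373 -1.2952]
[0, 0.70711, 0.70711, 0] [0.5026, 0.1545, 0.029] [ 0.2756  0.588   1.9457 -0.      0.6079 -1.2952]
[0, 0.70711, 0.70711, 0] [np.float64(0.4639517134095787), np.float64(-0.0976360120872812), 0.14] [-0.2325  0.3305  2.0177 -0.      0.7933 -1.8033]
3.0833 [0.5029 0.154  0.1301]
```

View pics/c3.png

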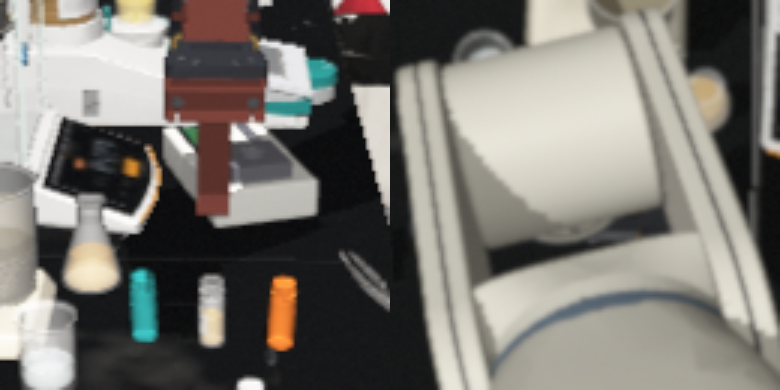

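The jaws (finger at crop x≈212) line up with the vial (x≈211) in the side view, and the look-alikes are clear at 143 and 282. The arm blocks the top view. I'll go down and grasp.

```bash
python3 - <<'E'
from h import *
np.set_printoptions(precision=4,suppress=True)
print(movel([.5026,.1545,.029],v=.12,until_force=8),get_tcp_pos())
command_gripper(0.0)
print("w",get_grip_width()*88,get_ft_force())
movel([.5026,.1545,.129],v=.12)
print(get_time(),get_grip_width()*88,get_tcp_pos())
s=save("side","side2")
cv2.imwrite('pics/c4.png',cv2.resize(s[130:260,230:360],None,fx=4,fy=4,interpolation=cv2.INTER_NEAREST))
E
```

```text
False [0.5031 0.1546 0.0295]
w 18.34571278576473 [-0.0313  0.7482  0.1934]
6.2333 18.565979731845093 [0.5021 0.1544 0.1285]
```

View pics/c4.png

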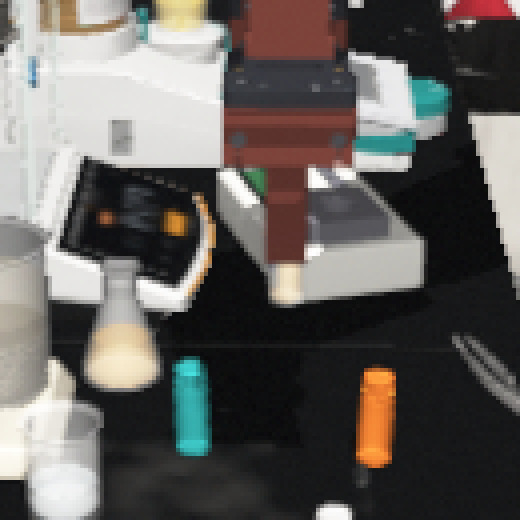

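The grip width of 18.5 mm matches the cap. The vial hangs upright below the finger, with its base at about side (301,206). Both look-alikes are undisturbed. I'll move above the well.

```bash
python3 - <<'E'
from h import *
np.set_printoptions(precision=4,suppress=True)
movel([.4645,-.0975,.129],v=.15)
movel([.4645,-.0975,.092],v=.1)
wait(.2)
p=get_tcp_pos();print(get_time(),p,get_ft_force(),get_grip_width()*88)
s=save("side","side3")
print("proj base ctr",proj("side",p-[0,0,.029]),"well",proj("side",[.4645,-.0975,.055]))
cv2.imwrite('pics/c5.png',cv2.resize(s[140:210,270:360],None,fx=8,fy=8,interpolation=cv2.INTER_NEAREST))
E
```

```text
8.85 [ 0.465  -0.0976  0.0926] [ 1.0553 -0.2858 -0.6836] 18.492691676035275
proj base ctr [314.0759 177.7292] well [314.1698 180.6596]
```

View pics/c5.png

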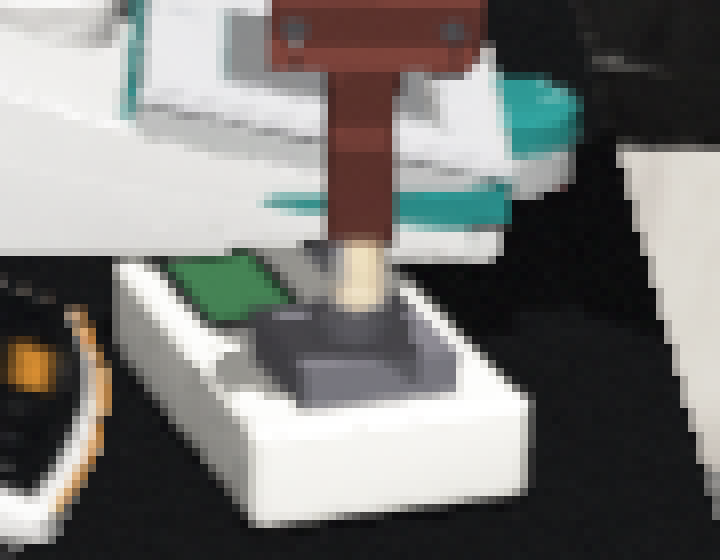

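```bash
python3 - <<'E'
from h import *
np.set_printoptions(precision=1,suppress=True,linewidth=200)
s=cv2.imread("pics/side3.png"); d=s.astype(int)
print("R-B rows168-182, cols 308-322");print((d[...,2]-d[...,0])[168:182,308:322])
g=cv2.cvtColor(s,cv2.COLOR_BGR2GRAY);print(g[168:184,306:324])
p=np.array([.465,-.0976,.0926])
for o in([-.01,0,-.029],[.01,0,-.029],[0,.01,-.029],[0,0,0]): print(o,proj("side",p+o))
for o in([-.0135,0],[.0135,0],[0,.0135],[0,-.0135]):print(proj("side",[.4645+o[0],-.0975+o[1],.055]))
E
```

```text
R-B rows168-182, cols 308-322
[[  3   3   8  43  48  47  48  48  48  48  42  -7 -17 -25]
 [  5   4   7  35  39  44  47  46  47  47  40   7   4   4]
 [  0  -2   3   9  14  41  54  54  56  43  17   6   3   3]
 [  0  -4  -4  -5   2  37  47  48  52  41   9   4   4   4]
 [  3  -2  -3   1   6  36  45  47  51  39  10   4   4   4]
 [  6   5  -1   5   7  35  47  47  50  38  14   3  -2  -2]
 [  6   8   4   6  10  34  46  47  49  37  13   4   2   1]
 [  6   7   7  14  22  39  45  46  49  37  13   5   7   6]
 [  6   6   6  17  36  41  39  42  45  36  11   5   6   6]
 [  5   3   1   9  30  41  43  43  42  28   3  -3   3   5]
 [ -4  -2  -2   0   6  21  36  31  15   3   0  -3  -4   1]
 [ -5  -2  -1  -2  -3  -1  -1  -3  -3  -3  -3  -3  -5  -6]
 [ -3  -3  -4  -5  -4  -4  -4  -4  -4  -5  -4  -3  -2  -5]
 [ -3  -3  -4  -4  -5  -5  -5  -5  -5  -4  -4  -2  -2  -5]]
[[225 226 227 227 172  57  61  63  62  63  62  63  56 158 208 196 184 174]
 [220 220 213 213 159  64  72  81  88  86  83  72  56 176 226 226 226 227]
 [210 158  55  62  70  87 114 149 170 167 154 118  98 184 225 224 224 225]
 [146 132  99  74 
[... 434 characters left out ...]
 53 104 130 112 105 137 186 212 218 219 213 178 113  70 135 236 236 137]
 [ 88  89  80  69  72  98 133 166 187 183 162 128  89  69  80 144 238 237]
 [131 130 105  70  81  85  85  99 114 104  86  79  71  70 106 136 181 242]
 [ 70  70  70  70  77  83  87  90  90  89  85  81  74  70  70 113 140 163]
 [ 70  70  69  68  70  79  86  89  89  88  83  76  69  70  70 113 141 140]
 [ 70  70  70  67  69  77  82  85  87  85  79  73  69  69  69 107 136 140]
 [ 69  70  70  70  69  70  70  72  74  72  69  71  69  70  70  71 112 139]]
[-0.01, 0, -0.029] [317.7 177.8]
[0.01, 0, -0.029] [310.4 177.7]
[0, 0.01, -0.029] [314.2 179.1]
[0, 0, 0] [314.4 167.8]
[319.1 180.7]
[309.3 180.6]
[314.3 182.5]
[314.  178.8]
```

In the side view the vial (col ≈314.6, base row ≈179) sits over the well (col ≈314.1) within about 1 mm. I'll nudge +1 mm in x, then lower it under guard into the mouth, stopping above the pin.

```bash
python3 - <<'E'
from h import *
np.set_printoptions(precision=4,suppress=True)
movel([.4655,-.0975,.091],v=.05);wait(.3)
f0=get_ft_force();print(f0)
print(movel([.4655,-.0975,.073],v=.03,until_force=4),get_tcp_pos(),get_ft_force()-f0)
wait(.2)
print(get_time(),get_tcp_pos(),get_ft_force()-f0,get_ft_torque(),get_grip_width()*88)
s=save("side","side4")
cv2.imwrite('pics/c6.png',cv2.resize(s[140:210,270:360],None,fx=8,fy=8,interpolation=cv2.INTER_NEAREST))
E
```

```text
[-0.49    0.0741 -0.2349]
False [ 0.4655 -0.0975  0.0729] [0.2111 0.2943 0.107 ]
10.4 [ 0.4656 -0.0975  0.0732] [0.0096 0.0011 0.3514] [-0.0078 -0.0433 -0.0202] 18.374440080839396
```

View pics/c6.png

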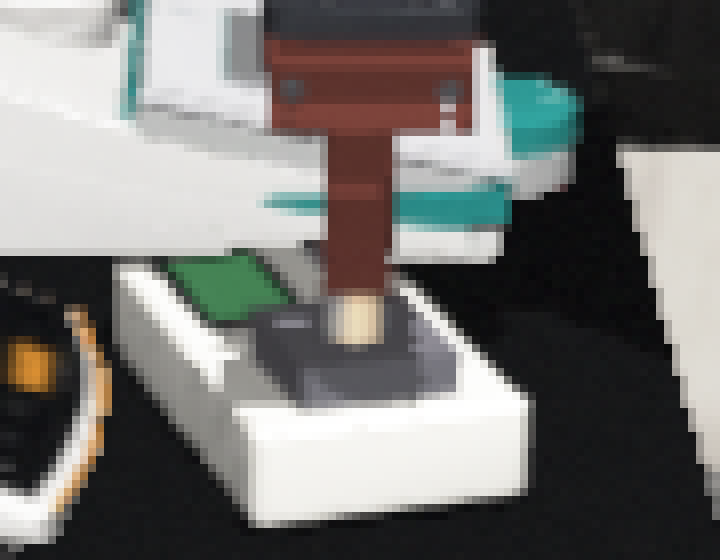

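The vial is in the well: its base is 11 mm below the mouth by TCP height, with almost no side force. Now I press with a force stop.

```bash
python3 - <<'E'
from h import *
np.set_printoptions(precision=4,suppress=True)
f0=get_ft_force()
for z in(.069,.066,.063,.060,.0585,.0578,.0571,.0565):
    r=movel([.4655,-.0975,z],v=.02,until_force=14)
    p=get_tcp_pos();f=get_ft_force()-f0
    print(z,r,p,f,get_grip_width()*88)
    if f[2]>14: break
print(get_time())
wait(.2);print(get_tcp_pos(),get_ft_force()-f0)
s=save("side","side5")
cv2.imwrite('pics/c7.png',cv2.resize(s[140:210,270:360],None,fx=8,fy=8,interpolation=cv2.INTER_NEAREST))
E
```

```text
0.069 False [ 0.4658 -0.0976  0.0691] [ 0.84   -0.158   3.0523] 18.520752803310078
0.066 False [ 0.4658 -0.0976  0.066 ] [1.4221 0.2047 3.9806] 18.368244032350546
0.063 False [ 0.4658 -0.0976  0.063 ] [1.6561 0.0197 5.392 ] 18.372270022522052
0.06 False [ 0.4658 -0.0976  0.0601] [ 2.0696 -0.6312  6.7341] 18.459317054839868
0.0585 False [ 0.4658 -0.0976  0.0587] [ 0.6047 -1.0888  7.099 ] 19.052610313359885
0.0578 False [ 0.4658 -0.0976  0.058 ] [1.6824 0.3799 7.2199] 18.370864989341523
0.0571 False [ 0.4661 -0.0976  0.0578] [-0.994   1.3586 13.3707] 18.55064751623707
0.0565 False [ 0.4664 -0.0975  0.0577] [-0.3339  1.2397 19.9949] 18.539928726996497
12.7
[ 0.4664 -0.0975  0.0577] [-0.477   2.0329 18.8567]
```

View pics/c7.png

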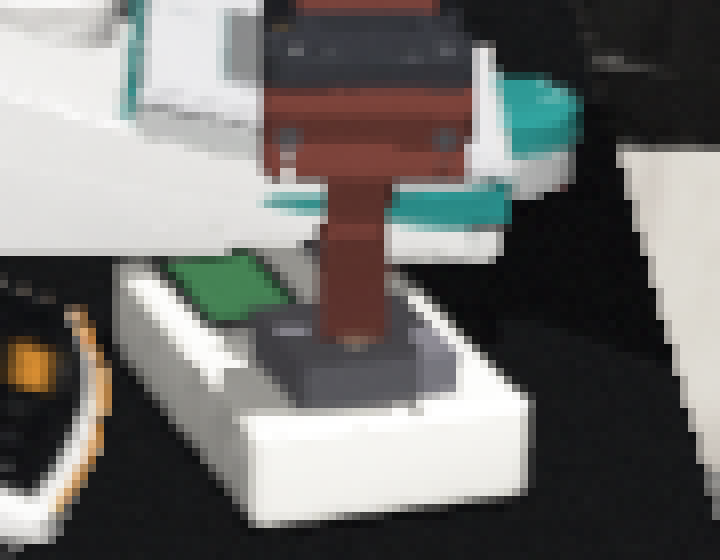

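The force rose 3→7.2 N from TCP z 0.070 to 0.058, then steeply at 0.0578. That matches the predicted home height of 0.058, and the fingertips are still about 3 mm above the block. I'll check it holds, then hand in.

```bash
python3 - <<'E'
from h import *
np.set_printoptions(precision=4,suppress=True)
for _ in range(2):
    wait(.5);print(get_time(),get_tcp_pos(),get_ft_force(),get_grip_width()*88,np.abs(get_qvel()).max())
job_done()
E
```

```text
13.45 [ 0.4664 -0.0975  0.0577] [-1.0929  1.2424 18.7383] 18.496989334435337 0.0012698319573370307
13.95 [ 0.4664 -0.0975  0.0577] [-0.8121  1.6319 18.4009] 18.354813462917242 0.003087686314772227
the job is handed in; nothing more can be done
```

The white-capped vial standing by itself is in the photometer's well and pressed onto the seat. I handed the job in at about 14 s with the gripper still holding it down.

- **Pressing home:** the push rose from 3 N to 7.2 N over about 12 mm of pin travel. It then climbed steeply at a tool height of 57.8 mm, where I had predicted 58 mm for a vial that is home. The fingertips stayed about 3 mm above the block.
- **Holding:** over the last second the position did not change. The push stayed at about 18.5 N, under the 45 N limit, and the grip width at about 18.4 mm, as it was on the cap.
- **Disagreements:** the two cameras differed by about 1–2 mm on where the vial and the well are. I used a point in between, and the vial went into the well with almost no side force. The tool shifted about 0.6–0.9 mm in x during the final press.
- **Not checked:** the arm blocked the top view over the vial and I took no top picture after that, so seating rests on force, height and the side view. I also took no final picture of the whole bench. The side view after the pick-up showed the two look-alikes, the flask and the beaker undisturbed.

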